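# Close the gap in the bottle-cap tray row

### The arm

A 6-joint arm with a two-finger parallel gripper is mounted at the origin on a cart in front of the work surface, level with it; the furniture and walls round the work are solid. World frame = base frame: x ahead of the robot, y to its left, z up, the work surface at z = 0. Lengths are in m, angles in degrees, forces in N, time in s.
With the tool pointing down it reaches from about 0.225 to 0.875 m from the base axis. Payload 3.4 kg.
Tool frame: the origin (TCP) lies at the very end of the fingers, on their centre line; the grasp point (between the pads) lies 19 mm behind it; z points along the fingers, y is the line along which they close (so a half turn about z gives the same grasp; the last joint's range is limited). The gripper opens to 85 mm and grips with 20 to 120 N. Pads are 22 mm wide; open, the fingers measure 114 mm over their backs; the gripper's body (76 mm by 85 mm) begins 54 mm behind the grasp point. The pads swing forward as they close: fully open they stand 13 mm farther back than shut.
Start: joints at [62.796, 15.808, 86.224, -0, 77.962, -6.933], TCP at [0.199, 0.539, 0.231] pointing down, gripper open.
Joint ranges: [-165.64, 165.64], [-43.16, 119.46], [12.63, 154.43], [-67.54, 247.53], [6.08, 155.33], [-154.97, 154.97]. Speed limits (degrees/s): [147.25, 147.25, 180, 180, 180, 180].

### API

Orientations are given as [roll, pitch, yaw] about the fixed x, y, z axes, in that order (R = Rz(yaw) Ry(pitch) Rx(roll)).
In Python, from plant import sense, read_camera, workorder gives the robot as it stands.
- The arm moves only by the tool drive_tool, never from a script. Its argument "rows" is a list of rows, each a list of 7 numbers: the opening, from 0 (shut) to 1 (fully open), then the shift along the tool's x, y, z in mm, then the turn, a rotation vector about the tool's x, y, z in degrees. In form: [[fingers, dx, dy, dz, rx, ry, rz], ...]. A call has 1 to 10 rows; each row shifts and turns the commanded pose from where the row before left it, along the tool's axes as they then stand; what a row does not reach is not made up. A row lasts 1/10 s, in which the tool goes at most 50 mm and 8.59 degrees, less where a joint would pass 70% of its speed; a pose out of reach is approached as far as the arm can. A call with a gripper value outside its range is refused whole. The fingers move at their own pace and stop on an object; the grip force is fixed at half the most. Time passes only in rows, so rows that do not move let the fingers close. It gives the time, the measured TCP pose, the force, the opening and the grip force at its end, in the units of the state.
- sense(): the state, without advancing time (a new reading comes with each control period).
- read_camera(name): name is "scene" or "top"; returns a dict with "img" (384x512x3 uint8, red, green, blue), "range_z" (384x512 float32, m along the optical axis (not along the pixel's ray), 0 where there is no reading), "camera_matrix" (3x3 intrinsics, pixels), "origin" and "rotation" of the camera in the world. Camera axes: x right, y up, looking along -z (the intrinsics and any distortion apply to the point x, -y, -z); pixel columns grow to the right and rows downward; lengths in m; the calibration is good to about 2 mm. A picture is of the moment at which its call begins.
- workorder.job_done(): hands the job in; it is judged then, once.
The state is a dict: "clock": time; "qpos": joint angles; "joint_vel": joint speeds; "joint_torque": joint torques, N m; "tcp_pos": TCP position; "tcp_rot": TCP orientation; "wrist_force": force on the tool from outside, world axes, zero at the start; "wrist_torque": the same for the moment, N m; "finger_gap": opening from 0.0 (shut) to 1.0 (fully open); "gripper_force": force on a finger pad.
Only numpy, scipy, OpenCV 4.12 (cv2) and the standard library are available. Lean on these libraries where they do the work, as an engineer would, in place of code of your own. Each camera call takes 0.05 s, during which the arm holds its last target. There are 200 camera calls.

### The job

The short blue cap tray has been left apart from the long blue tray that is screwed to the bench. Butt it flush, end to end, against either end of the long tray, so that the gap is closed and the two make one straight row with their front sides in line, standing flat on the bench. Leave the orange tray where it is.

Things in the scene. Friction and masses are not known exactly. Their poses are not given: they have to be found in the camera images.
- long_tray: long blue open tray holding white bottle caps, screwed to the bench (immovable), 90 mm (its x) by 160 mm (its y) by 35 mm high. Origin at the centre of its underside, z up. Plain flat ends at y = +80 and -80 mm; steel screw tabs 6 mm high stick out 17 mm from the two long sides. Yaw within 12 degrees of zero.
- blue_tray: short loose blue open tray, empty, about 0.25 kg, 90 mm (its x) by 110 mm (its y), walls 35 mm high. Origin at the centre of its underside, z up. Flat ends at y = +55 and -55 mm. An upright fin in its middle, 16 mm thick (x), 80 mm long (y), top at 84 mm, is pinched across x from above. Starts left or right of the long tray, 40 to 240 mm off, up to 20 degrees askew.
- orange_tray: short loose orange tray of the same shape and size as the short blue one, with the same origin and axes; it stands on the other side of the long tray and must be left alone.

How it is judged:
By the outcome, as a careful person would: the job done as asked, in the order asked, and still so for the second after the job is handed in, with the robot touching nothing.
It also fails if it takes over 32 s, if anything falls off the work surface, if the arm or the gripper's body presses on something with over 40 N, if the wrist force passes 120 N, or if a joint passes its speed limit or range.

## Working session

There is one attempt and no reset: what is moved stays moved. The work goes in short steps, Python scripts to look and compute and a tool call to move; the robot and the scene stay as the last step left them, time stands still between calls to the robot, and variables do not carry over. Pictures are saved under pics/ and viewed, at most 10 in all, crops included, and the job is handed in when it is done.

Besides the shell and the picture viewer there is one more tool, called after "Emit:" by a JSON object that holds its "method" and its "body", one argument or row to a line. drive_tool: Moves the arm, as the interface text tells. Its arguments: {"type":"object","properties":{"rows":{"type":"array","items":{"type":"array","items":{"type":"number"}}}},"required":["rows"]}

```bash
mkdir -p pics; cat > h.py <<'E'
import numpy as np, cv2
from plant import sense, read_camera, workorder
def cam(n):
    c=read_camera(n); return c
def pts(c):
    z=c["range_z"]; K=np.array(c["camera_matrix"]); v,u=np.mgrid[:384,:512]
    p=np.stack([(u-K[0,2])/K[0,0]*z,-(v-K[1,2])/K[1,1]*z,-z],-1)
    return p@np.array(c["rotation"]).T+np.array(c["origin"])
E
python3 - <<'E'
from h import *
for n in("top","scene"):
    c=cam(n); cv2.imwrite(f"pics/{n}0.png",c["img"][...,::-1]); print(n,{k:v for k,v in c.items() if k not in("img","range_z")})
s=sense();print(s)
E
```

```text
top {'camera_matrix': array([[391.42288013,   0.        , 260.51039879],
       [  0.        , 391.42288013, 190.98942361],
       [  0.        ,   0.        ,   1.        ]]), 'origin': array([ 0.29759286, -0.00273564,  1.04205361]), 'rotation': array([ 11.43569889,   0.3725367 , -92.46672205])}
scene {'camera_matrix': array([[471.8455429 ,   0.        , 256.16626731],
       [  0.        , 471.8455429 , 185.72109369],
       [  0.        ,   0.        ,   1.        ]]), 'origin': array([-0.50077392, -0.76012389,  0.68622259]), 'rotation': array([ 63.05140951,   0.75199773, -52.45608701])}
{'clock': 0.1, 'qpos': array([ 6.27967390e+01,  1.58444768e+01,  8.62870373e+01, -1.14754665e-03,
        7.79620152e+01, -6.93291946e+00]), 'joint_vel': array([-0.0167029 , -0.080815  , -0.1130389 , -0.08823048, -0.20445878,
       -0.0168254 ]), 'joint_torque': array([-1.89738143e-04, -4.17702091e+01, -2.46402580e+01, -2.96517355e-04,
        5.85148169e-03,  7.92696937e-06]), 'tcp_pos': array([0.19900939, 0.53897118, 0.23052791]), 'tcp_rot': array([-1.79907019e+02, -1.01759486e-02,  1.59729890e+02]), 'wrist_force': array([-0.14375934, -0.26345083,  0.87496791]), 'wrist_torque': array([ 0.01990958,  0.02616363, -0.01407037]), 'gripper_force': 0.0, 'finger_gap': 0.997906585818484}
```

View pics/top0.png

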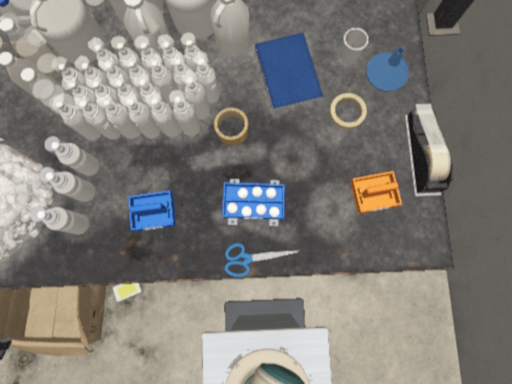

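View pics/scene0.png

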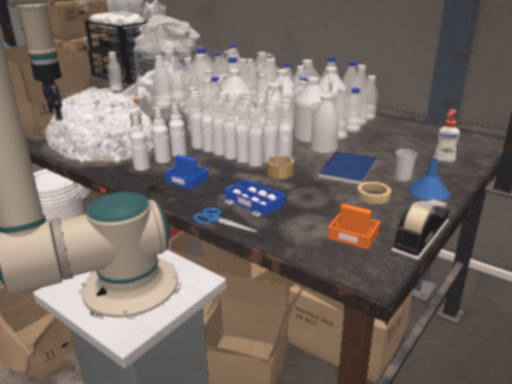

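The top view shows the loose blue tray at about (152,211), the long tray at (254,201) and the orange tray at (377,192). In the image, left is +y. The blue tray goes to the long tray's +y end.

```bash
cat > h.py <<'E'
import numpy as np, cv2
from scipy.spatial.transform import Rotation as R
from plant import sense, read_camera, workorder
def pts(c,zp=None):
    """world points of all pixels: from range, or rays cast on the plane z=zp"""
    z=c["range_z"]; K=c["camera_matrix"]; M=R.from_euler("xyz",c["rotation"],degrees=True).as_matrix(); o=c["origin"]
    v,u=np.mgrid[:384,:512]
    d=np.stack([(u-K[0,2])/K[0,0],-(v-K[1,2])/K[1,1],-np.ones(u.shape)],-1)@M.T
    return o+d*(z[...,None] if zp is None else ((zp-o[2])/d[...,2])[...,None])
def mask(c,lo=95,hi=125):
    h=cv2.cvtColor(c["img"],cv2.COLOR_RGB2HSV)
    return cv2.inRange(h,(lo,120,90),(hi,255,255))
def rect(P):
    (cx,cy),(w,h),a=cv2.minAreaRect((P[:,:2]*1000).astype(np.float32))
    if w>h: w,h,a=h,w,a+90      # h = long side, along y
    a=(a+90)%180-90
    return np.round([cx,cy,w,h,a],1)
def rim(c,lo=95,hi=125,verbose=True):
    """contours of blobs; rect of their rim points (27..41 mm high by range) cast on z=35 mm"""
    P=pts(c); m=mask(c,lo,hi); out=[]
    n,l,st,_=cv2.connectedComponentsWithStats(m)
    for i in range(1,n):
        if st[i,4]<300: continue
        s=(l==i); z=P[s][:,2]; r=s&(P[...,2]>.027)&(P[...,2]<.043)
        f=s&(P[...,2]>.070)
        o=dict(box=st[i].tolist(),zmed=round(float(np.median(z)),3))
        if r.sum()>30: o["rim"]=rect(pts(c,.035)[r]); o["n"]=int(r.sum())
        if f.sum()>10: o["fin"]=rect(pts(c,.084)[f])
        out.append(o)
        if verbose: print(o)
    return out
E
python3 - <<'E'
from h import *
for n in("top","scene"):
    c=read_camera(n); print(n); rim(c); print("orange"); rim(c,3,20)
E
```

```text
top
{'box': [256, 34, 66, 74, 3257], 'zmed': 0.011, 'fin': array([815.4, -86.3, 118.7, 177.9, -72. ])}
{'box': [367, 49, 41, 42, 1229], 'zmed': 0.031, 'rim': array([ 836.9, -378.1,   79.9,   82.2,  -28.6]), 'n': 315, 'fin': array([ 826.8, -349.8,   84. ,   97.3,   74.7])}
{'box': [222, 182, 63, 38, 1391], 'zmed': 0.006, 'rim': array([479.5,  15. ,  90.6, 159.8,  -4.2]), 'n': 375}
{'box': [129, 190, 47, 41, 1571], 'zmed': 0.016, 'rim': array([464.8, 283.5,  91. , 111.3,   5.4]), 'n': 329, 'fin': array([463.3, 271. ,  61.1,  91.5, -28.5])}
{'box': [225, 243, 27, 34, 441], 'zmed': 0.008}
orange
{'box': [350, 171, 52, 43, 1606], 'zmed': 0.014, 'rim': array([ 488.5, -308.5,   91.1,  112. ,    8.4]), 'n': 324, 'fin': array([ 466.8, -293.1,   54.4,  115.1,    8.2])}
scene
{'box': [322, 153, 52, 27, 883], 'zmed': 0.01}
{'box': [165, 155, 44, 34, 867], 'zmed': 0.03, 'rim': array([459.1, 272.5,  99.4, 122.5,   6.2]), 'n': 247, 'fin': array([394.7, 204.7,  86.1, 242.3, -32.3])}
{'box': [409, 159, 40, 41, 807], 'zmed': 0.029, 'rim': array([ 818.8, -395.2,   73.3,   80.9,   16.2]), 'n': 184, 'fin': array([ 791.6, -402. ,   47.9,  236.5,  -64.1])}
{'box': [225, 180, 60, 36, 893], 'zmed': 0.023, 'rim': array([474. ,   6.5,  99.7, 167.1,  -4.5]), 'n': 286}
orange
{'box': [327, 203, 54, 47, 1568], 'zmed': 0.03, 'rim': array([ 482. , -315.7,  102.9,  111.9,    8.2]), 'n': 398, 'fin': array([ 425.6, -358.7,   73.9,  189.7,  -52.1])}
```

```bash
cat >> h.py <<'E'
def sides(Q,r):
    """refine a rim rectangle: line fit to outermost points of each side; returns cx,cy,w,h,yaw(x sides),yaw(y ends)"""
    a=np.deg2rad(r[4]); M=np.array([[np.cos(a),-np.sin(a)],[np.sin(a),np.cos(a)]])
    q=(Q[:,:2]*1000-r[:2])@M; half=np.array([r[2],r[3]])/2; L={}
    for ax in(0,1):
        o=1-ax
        for s in(-1,1):
            b=np.round(q[:,o]/3.); T=[]
            for k in np.unique(b):
                g=q[b==k]
                if abs(g[0,o])>half[o]-5: continue
                j=np.argmax(s*g[:,ax])
                if s*g[j,ax]>half[ax]-4: T.append(g[j])
            T=np.array(T)
            f=np.polyfit(T[:,o],T[:,ax],1); f=np.polyfit(*T[np.abs(np.polyval(f,T[:,o])-T[:,ax])<1.5][:,[o,ax]].T,1)
            L[ax,s]=f
    m=np.array([(L[0,-1][1]+L[0,1][1])/2,(L[1,-1][1]+L[1,1][1])/2])
    d=np.rad2deg(np.arctan([L[0,-1][0],L[0,1][0],L[1,-1][0],L[1,1][0]]))*[-1,-1,1,1]
    c=r[:2]+M@m
    return np.round([*c,L[0,1][1]-L[0,-1][1],L[1,1][1]-L[1,-1][1],*(r[4]+d)],1)
def trays(c,lo=95,hi=125):
    P=pts(c);Q=pts(c,.035);n,l,st,_=cv2.connectedComponentsWithStats(mask(c,lo,hi)); out=[]
    for i in range(1,n):
        if st[i,4]<900: continue
        r=(l==i)&(P[...,2]>.027)&(P[...,2]<.043)
        if r.sum()<150: continue
        k=rect(Q[r])
        if 85<k[2]<96 and k[3]>100: out.append(sides(Q[r],k))
    return out
E
python3 - <<'E'
from h import *
for i in range(3):
    c=read_camera("top")
    for t in trays(c): print(t)
c=read_camera("top");print("or",trays(c,3,20))
P=pts(c); f=(mask(c)>0)&(P[...,2]>.06)&(P[...,2]<.1)&(P[...,0]<.6)
for p in (pts(c,.084)[f]*1000)[::6]: print(p.round(),end=" ")
E
```

```text
[479.4  15.1  88.  156.8  -4.3  -3.9  -4.8  -4.1]
[464.9 283.5  87.4 108.7   5.4   5.7   6.1   5.5]
[479.4  15.1  87.8 156.7  -4.2  -4.   -4.8  -4.1]
[464.9 283.3  87.5 108.9   5.5   5.7   5.3   5.5]
[479.6  15.1  87.6 156.7  -4.7  -3.8  -4.8  -4.1]
[464.8 283.4  87.6 108.7   5.    5.6   4.9   5.5]
or [array([ 488.8, -308.7,   88.1,  109.1,    8.2,    8.6,    8.4,    8.8])]
[475. 256.  84.] [473. 273.  84.] [473. 259.  84.] [472. 244.  84.] [471. 281.  84.] [470. 266.  84.] [470. 251.  84.] [470. 308.  84.] [469. 293.  84.] [469. 278.  84.] [468. 263.  84.] [467. 249.  84.] [468. 318.  84.] [467. 303.  84.] [466. 288.  84.] [466. 273.  84.] [465. 258.  84.] [464. 244.  84.] [465. 311.  84.] [464. 296.  84.] [464. 281.  84.] [463. 266.  84.] [462. 251.  84.] [463. 318.  84.] [462. 303.  84.] [461. 288.  84.] [461. 273.  84.] [460. 258.  84.] [459. 244.  84.] [460. 310.  84.] [459. 296.  84.] [459. 281.  84.] [458. 263.  84.] [457. 248.  84.] [457. 310.  84.] [457. 296.  84.] [456. 281.  84.] [455. 266.  84.] [455. 310.  84.] [454. 296.  84.] [453. 315.  84.] [452. 300.  84.]
```

Emit:
{"method": "drive_tool", "body": {
  "rows": [
    [1,0,0,0,0,0,8],
    [1,0,0,0,0,0,8],
    [1,0,0,0,0,0,8],
    [1,0,0,0,0,0,8],
    [1,0,0,0,0,0,8],
    [1,0,0,0,0,0,8],
    [1,0,0,0,0,0,8],
    [1,0,0,0,0,0,8],
    [1,0,0,0,0,0,0.2],
    [1,0,0,0,0,0,0]
  ]
}}

```text
clock: 1.4
tcp_pos: [0.1992, 0.5394, 0.2313]
tcp_rot: [180.0, -0.0, 95.7]
wrist_force: [0.1, 0.5, -0.2]
finger_gap: 0.999
gripper_force: 0.0
```

Emit:
{"method": "drive_tool", "body": {
  "rows": [
    [1,-28,24,0,0,0,0],
    [1,-28,24,0,0,0,0],
    [1,-28,24,0,0,0,0],
    [1,-28,24,0,0,0,0],
    [1,-28,24,0,0,0,0],
    [1,-28,24,0,0,0,0],
    [1,-28,24,0,0,0,0],
    [1,-28,24,0,0,0,0],
    [1,-28,24,0,0,0,0],
    [1,-28,24,0,0,0,0]
  ]
}}

```text
clock: 2.4
tcp_pos: [0.4661, 0.2827, 0.2315]
tcp_rot: [180.0, -0.0, 95.7]
wrist_force: [-0.2, 0.5, 0.6]
finger_gap: 0.997
gripper_force: 0.0
```

Emit:
{"method": "drive_tool", "body": {
  "rows": [
    [1,0,0,30,0,0,0],
    [1,0,0,30,0,0,0],
    [1,0,0,30,0,0,0],
    [1,0,0,0,0,0,0],
    [1,0,0,0,0,0,0]
  ]
}}

```text
clock: 2.9
tcp_pos: [0.4652, 0.2839, 0.1416]
tcp_rot: [-180.0, 0.0, 95.6]
wrist_force: [0.2, -0.9, -0.2]
finger_gap: 1.0
gripper_force: 0.0
```

Emit:
{"method": "drive_tool", "body": {
  "rows": [
    [1,0,0,25,0,0,0],
    [1,0,0,25,0,0,0],
    [1,0,0,25,0,0,0],
    [1,0,0,10,0,0,0],
    [1,0,0,8,0,0,0],
    [1,0,0,0,0,0,0]
  ]
}}

```text
clock: 3.5
tcp_pos: [0.4656, 0.2842, 0.0488]
tcp_rot: [180.0, -0.0, 95.6]
wrist_force: [0.1, 0.2, -0.2]
finger_gap: 1.003
gripper_force: 0.0
```

Emit:
{"method": "drive_tool", "body": {
  "rows": [
    [0,0,0,0,0,0,0],
    [0,0,0,0,0,0,0],
    [0,0,0,0,0,0,0],
    [0,0,0,0,0,0,0],
    [0,0,0,0,0,0,0],
    [0,0,0,0,0,0,0],
    [0,0,0,0,0,0,0],
    [0,0,0,0,0,0,0]
  ]
}}

```text
clock: 4.3
tcp_pos: [0.4655, 0.284, 0.0486]
tcp_rot: [179.9, -0.0, 95.5]
wrist_force: [0.1, -0.0, 3.0]
finger_gap: 0.179
gripper_force: 60.8
```

Emit:
{"method": "drive_tool", "body": {
  "rows": [
    [0,0,0,-6,0,0,0],
    [0,0,0,-6,0,0,4.9],
    [0,0,0,0,0,0,4.8],
    [0,-24,7,0,0,0,0],
    [0,-25,7,0,0,0,0],
    [0,-25,7,0,0,0,0],
    [0,-25,7,0,0,0,0],
    [0,-25,6,0,0,0,0],
    [0,0,0,0,0,0,0],
    [0,0,0,0,0,0,0]
  ]
}}

```text
clock: 5.3
tcp_pos: [0.4895, 0.1574, 0.0601]
tcp_rot: [-179.9, -0.0, 85.7]
wrist_force: [0.4, 0.3, -2.5]
finger_gap: 0.178
gripper_force: 60.0
```

```bash
python3 - <<'E'
from h import *
s=sense();print(s["tcp_pos"],s["tcp_rot"],s["wrist_force"])
for n in("top","scene"):
    c=read_camera(n); r=slice(150,250); cc=slice(100,320)
    cv2.imwrite(f"pics/{n}1.png",cv2.resize(c["img"][r,cc,::-1],None,fx=3,fy=3)); rim(c)
E
```

```text
[0.48945373 0.15737507 0.06005639] [-1.79919850e+02 -1.46635676e-02  8.57342223e+01] [ 0.35352407  0.28994444 -2.54552524]
{'box': [256, 33, 66, 75, 3256], 'zmed': 0.011, 'fin': array([817.5, -88.3, 121.9, 185.7, -76.5])}
{'box': [367, 49, 41, 42, 1224], 'zmed': 0.031, 'rim': array([ 836.3, -379.2,   79.9,   86.7,  -28.6]), 'n': 315, 'fin': array([ 822.1, -354.7,   69.1,  119.8,   31.4])}
{'box': [200, 181, 22, 37, 682], 'zmed': 0.028, 'rim': array([487.3, 126.5,  49.1,  92.9,  85.7]), 'n': 113, 'fin': array([478.1, 129.8,  33.8,  86.6, -86. ])}
{'box': [222, 182, 63, 38, 1387], 'zmed': 0.006, 'rim': array([479.5,  15. ,  90.6, 159.8,  -4.2]), 'n': 386}
{'box': [225, 243, 27, 34, 436], 'zmed': 0.008}
{'box': [322, 153, 52, 27, 879], 'zmed': 0.01}
{'box': [409, 159, 40, 41, 801], 'zmed': 0.029, 'rim': array([ 821.9, -393.6,   66.9,   80.7,   33.2]), 'n': 187, 'fin': array([ 789.7, -418. ,   75.5,  246. ,  -81.1])}
{'box': [198, 160, 87, 56, 1613], 'zmed': 0.029, 'rim': array([483.8,  70.9, 116.8, 298.3,  -4.4]), 'n': 593, 'fin': array([427.7, 113.2,  69.2, 198.2, -57.5])}
```

View pics/top1.png

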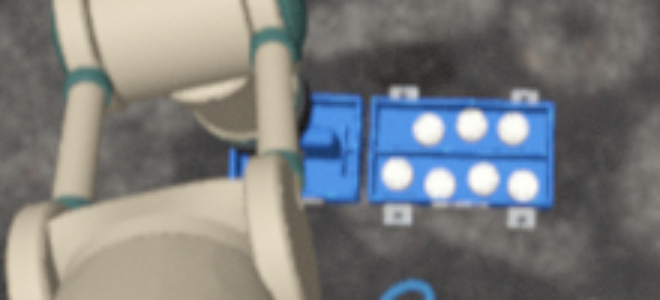

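View pics/scene1.png

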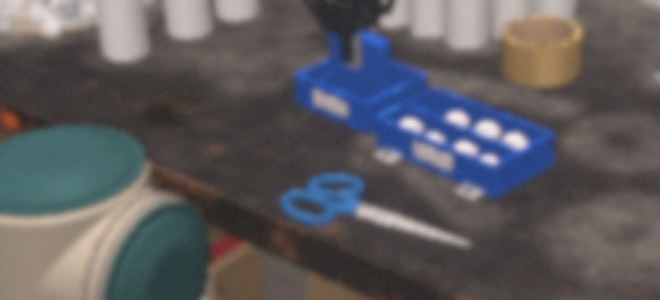

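The pictures show the tray held parallel, just off the long tray's +y end, with the labels on the same side. The gap is at columns 362–370 of the top crop. Next I lower it.

Emit:
{"method": "drive_tool", "body": {
  "rows": [
    [0,0,0,5,0,0,0],
    [0,0,0,4,0,0,0],
    [0,0,0,2,0,0,0],
    [0,0,0,0.5,0,0,0],
    [0,0,0,0,0,0,0],
    [0,0,0,0,0,0,0]
  ]
}}

```text
clock: 6.0
tcp_pos: [0.4901, 0.1578, 0.0488]
tcp_rot: [180.0, -0.0, 85.8]
wrist_force: [0.0, -0.6, -1.9]
finger_gap: 0.172
gripper_force: 60.0
```

```bash
python3 - <<'E'
from h import *
s=sense();print(s["tcp_pos"],s["tcp_rot"],s["wrist_force"])
c=read_camera("top"); P=pts(c); Q=pts(c,.035)
l=(mask(c)>0)&(P[...,2]>.027)&(P[...,2]<.043); l[:, :199]=0; l[:160]=0
a=np.deg2rad(-4.25); M=np.array([[np.cos(a),-np.sin(a)],[np.sin(a),np.cos(a)]])
q=(Q[l][:,:2]*1000-[479.5,15.1])@M
for lo,hi in((-70,-40),(-40,0),(0,40),(40,70),(88,100),(100,112),(112,124)):
    g=q[(q[:,1]>lo)&(q[:,1]<hi)]
    f=[h[:,0].min() for k in range(lo,hi,3) if len(h:=g[(g[:,1]>=k)&(g[:,1]<k+3)])]
    t=[h[:,0].max() for k in range(lo,hi,3) if len(h:=g[(g[:,1]>=k)&(g[:,1]<k+3)])]
    print(lo,hi,np.median(f).round(1),np.median(t).round(1))
y=np.sort(q[(abs(q[:,0])<40)][:,1]); y=y[(y>70)&(y<100)]; print(y.round(1))
E
```

```text
[0.49011559 0.15777372 0.04879144] [ 1.79981252e+02 -2.47344900e-03  8.58409973e+01] [ 0.00626301 -0.61450425 -1.86840512]
-70 -40 -44.0 41.8
-40 0 -43.1 44.7
0 40 -43.5 43.6
40 70 -43.7 41.1
88 100 -44.9 44.2
100 112 -44.1 43.8
112 124 -44.3 43.5
[ 71.2  71.3  73.8  73.9  75.2  75.2  75.4  75.4  75.5  75.5  75.6  75.6
  75.8  75.8  75.9  76.   76.2  76.3  76.4  76.5  76.7  76.8  76.9  77.1
  77.2  77.2  77.3  77.3  77.4  77.5  77.6  77.6  77.7  77.7  77.8  77.9
  78.   78.   78.1  78.1  78.2  78.3  78.4  78.4  78.5  78.6  78.8  78.9
  79.   79.2  79.3  79.4  79.6  79.7  79.8  79.8  87.6  87.7  87.7  87.8
  87.8  88.   88.   88.1  88.1  88.3  88.3  88.4  88.4  88.5  88.5  88.7
  88.7  88.8  88.8  88.9  89.   89.1  89.2  89.4  89.5  89.6  89.8  89.9
  90.1  90.2  90.2  90.3  90.3  90.4  90.5  90.6  90.6  90.7  90.7  90.9
  90.9  91.   91.   91.1  91.2  91.3  91.3  91.4  91.5  91.6  91.6  91.7
  91.8  92.   92.1  92.3  92.4  94.7  97.3 100. ]
```

Emit:
{"method": "drive_tool", "body": {
  "rows": [
    [0,0,0,0.4,0,0,0],
    [0,-2,0.4,0,0,0,0],
    [0,-2,0,0,0,0,0],
    [0,-1.5,0,0,0,0,0],
    [0,-0.5,0,0,0,0,0],
    [0,0,0,0,0,0,0],
    [0,0,0,0,0,0,0]
  ]
}}

```text
clock: 6.75
tcp_pos: [0.4903, 0.1516, 0.0486]
tcp_rot: [180.0, -0.0, 85.8]
wrist_force: [0.4, 0.7, 0.9]
finger_gap: 0.176
gripper_force: 60.4
```

Emit:
{"method": "drive_tool", "body": {
  "rows": [
    [0,-0.5,0,0,0,0,0],
    [0,-0.5,0,0,0,0,0],
    [0,0,0,0,0,0,0]
  ]
}}

```text
clock: 7.05
tcp_pos: [0.4902, 0.151, 0.0486]
tcp_rot: [180.0, -0.0, 85.8]
wrist_force: [1.3, 3.0, 2.0]
finger_gap: 0.18
gripper_force: 60.7
```

Emit:
{"method": "drive_tool", "body": {
  "rows": [
    [0,-0.5,0,0,0,0,0],
    [0,0,0,0,0,0,0]
  ]
}}

```text
clock: 7.25
tcp_pos: [0.4901, 0.1504, 0.0486]
tcp_rot: [180.0, -0.0, 85.8]
wrist_force: [1.8, 2.8, 3.0]
finger_gap: 0.175
gripper_force: 60.8
```

Emit:
{"method": "drive_tool", "body": {
  "rows": [
    [0,-0.5,0,0,0,0,0],
    [0,0,0,0,0,0,0]
  ]
}}

```text
clock: 7.45
tcp_pos: [0.4901, 0.1498, 0.0486]
tcp_rot: [180.0, -0.0, 85.8]
wrist_force: [1.5, 2.5, 3.5]
finger_gap: 0.178
gripper_force: 60.9
```

Emit:
{"method": "drive_tool", "body": {
  "rows": [
    [0,-0.5,0,0,0,0,0],
    [0,0,0,0,0,0,0]
  ]
}}

```text
clock: 7.65
tcp_pos: [0.49, 0.1493, 0.0486]
tcp_rot: [180.0, -0.0, 85.8]
wrist_force: [0.7, 4.1, 4.6]
finger_gap: 0.178
gripper_force: 61.0
```

Emit:
{"method": "drive_tool", "body": {
  "rows": [
    [0,-0.5,0,0,0,0,0],
    [0,0,0,0,0,0,0]
  ]
}}

```text
clock: 7.85
tcp_pos: [0.49, 0.1491, 0.0486]
tcp_rot: [180.0, -0.1, 85.8]
wrist_force: [1.0, 4.5, 3.6]
finger_gap: 0.177
gripper_force: 61.0
```

Emit:
{"method": "drive_tool", "body": {
  "rows": [
    [0,-0.5,0,0,0,0,0],
    [0,0,0,0,0,0,0]
  ]
}}

```text
clock: 8.05
tcp_pos: [0.49, 0.1491, 0.0486]
tcp_rot: [180.0, -0.1, 85.8]
wrist_force: [0.8, 6.2, 4.1]
finger_gap: 0.178
gripper_force: 61.0
```

Emit:
{"method": "drive_tool", "body": {
  "rows": [
    [0,-0.5,0,0,0,0,0],
    [0,0,0,0,0,0,0]
  ]
}}

```text
clock: 8.25
tcp_pos: [0.49, 0.1491, 0.0487]
tcp_rot: [180.0, -0.2, 85.8]
wrist_force: [0.4, 8.2, 5.0]
finger_gap: 0.179
gripper_force: 61.0
```

```bash
cat > chk.py <<'E'
from h import *
s=sense();print(s["tcp_pos"],s["tcp_rot"],s["wrist_force"])
c=read_camera("top"); P=pts(c); Q=pts(c,.035)
l=(mask(c)>0)&(P[...,2]>.027)&(P[...,2]<.043); l[:, :150]=0; l[:160]=0; l[:,300:]=0
a=np.deg2rad(-4.25); M=np.array([[np.cos(a),-np.sin(a)],[np.sin(a),np.cos(a)]])
q=(Q[l][:,:2]*1000-[479.5,15.1])@M
for lo,hi in((-72,-30),(-30,30),(30,72),(84,110),(110,150),(150,180)):
    f=[];t=[]
    for k in range(lo,hi,3):
        h=q[(q[:,1]>=k)&(q[:,1]<k+3)]
        if len(h): f.append(h[:,0].min()); t.append(h[:,0].max())
    print(lo,hi,np.median(f).round(1) if f else 0,np.median(t).round(1) if t else 0)
y=np.sort(q[(abs(q[:,0])<40)][:,1]); y=y[(y>76)&(y<88)]; print(y.round(1), q[:,1].max())
cv2.imwrite("pics/chk%d.png"%(s["clock"]*100),cv2.resize(c["img"][150:250,150:320,::-1],None,fx=4,fy=4))
E
python3 chk.py; ls pics
```

```text
[0.49003031 0.14909783 0.04865468] [ 1.79957675e+02 -1.58980101e-01  8.57716602e+01] [0.42032384 8.20405556 4.96470947]
-72 -30 -44.0 43.0
-30 30 -42.9 44.3
30 72 -44.5 42.7
84 110 -43.8 44.1
110 150 -44.1 43.5
150 180 0 0
[76.  76.2 76.3 76.4 76.5 76.7 76.8 76.9 77.1 77.2 77.2 77.3 77.3 77.4
 77.5 77.6 77.6 77.7 77.7 77.8 77.9 78.  78.  78.1 78.1 78.2 78.3 78.4
 78.4 78.5 78.6 78.8 78.9 79.  79.2 79.3 79.4 79.6 79.7 79.8 79.8 79.9
 80.  80.  80.1 80.2 80.2 80.3 80.4 80.4 80.5 80.6 80.6 80.7 80.8 80.8
 81.  81.  81.1 81.2 81.4 81.5 81.6 81.8 81.9 82.1 82.2 82.3 82.4 82.5
 82.5 82.6 82.6 82.7 82.8 82.9 82.9 83.  83.  83.1 83.2 83.3 83.3 83.4
 83.4 83.5 83.6 83.7 83.7 83.9 84.3] 188.80428987035205
chk825.png
scene0.png
scene1.png
top0.png
top1.png
```

Contact is confirmed: the tool has stopped and the force is rising. I ease off the push, release and retreat upward.

Emit:
{"method": "drive_tool", "body": {
  "rows": [
    [0,1,0,0,0,0,0],
    [0,0,0,0,0,0,0],
    [1,0,0,0,0,0,0],
    [1,0,0,0,0,0,0],
    [1,0,0,0,0,0,0],
    [1,0,0,0,0,0,0],
    [1,0,0,0,0,0,0],
    [1,0,0,0,0,0,0],
    [1,0,0,0,0,0,0]
  ]
}}

```text
clock: 9.2
tcp_pos: [0.4897, 0.1486, 0.0484]
tcp_rot: [-180.0, 0.0, 85.8]
wrist_force: [-0.1, -0.1, 0.4]
finger_gap: 1.0
gripper_force: 0.0
```

Emit:
{"method": "drive_tool", "body": {
  "rows": [
    [1,0,0,-10,0,0,0],
    [1,0,0,-25,0,0,0],
    [1,0,0,-30,0,0,0],
    [1,0,0,-30,0,0,0],
    [1,30,0,-30,0,0,0],
    [1,40,0,-10,0,0,0],
    [1,40,0,0,0,0,0],
    [1,40,0,0,0,0,0],
    [1,40,0,0,0,0,0],
    [1,0,0,0,0,0,0]
  ]
}}

```text
clock: 10.2
tcp_pos: [0.5038, 0.343, 0.1841]
tcp_rot: [179.9, -0.2, 86.1]
wrist_force: [0.2, -0.6, 0.8]
finger_gap: 0.999
gripper_force: 0.0
```

```bash
python3 chk.py; ls pics; python3 -c "
from h import *
print(trays(read_camera('top'),3,20))"
```

```text
[0.50382721 0.3430421  0.18405231] [179.91397578  -0.21420228  86.06644504] [ 0.1584645  -0.63834197  0.8238259 ]
-72 -30 -44.1 42.8
-30 30 -43.1 44.3
30 72 -44.6 42.7
84 110 -43.7 44.1
110 150 -44.5 43.1
150 180 -43.5 44.6
[76.  76.2 76.3 76.4 76.5 76.7 76.8 76.9 77.1 77.2 77.2 77.3 77.3 77.4
 77.5 77.6 77.6 77.7 77.7 77.8 77.9 78.  78.  78.1 78.1 78.2 78.3 78.4
 78.4 78.5 78.6 78.8 78.9 79.  79.2 79.3 79.4 79.6 79.7 79.8 79.8 79.9
 80.  80.  80.1 80.2 80.2 80.3 80.4 80.4 80.5 80.6 80.6 80.7 80.8 80.8
 80.9 81.  81.  81.1 81.2 81.4 81.5 81.6 81.8 81.9 82.1 82.2 82.3 82.4
 82.5 82.5 82.6 82.6 82.7 82.8 82.9 82.9 83.  83.  83.1 83.2 83.3 83.3
 83.4 83.4 83.5 83.6 83.7 83.7 83.9 84.3 86.9] 189.75566839770696
chk1019.png
chk825.png
scene0.png
scene1.png
top0.png
top1.png
[array([ 488.8, -308.6,   87.9,  109.2,    8.4,    8.6,    8.4,    8. ])]
```

View pics/chk1019.png

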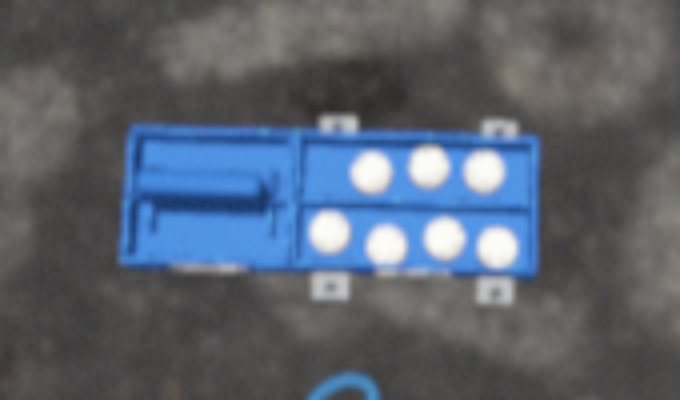

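```bash
python3 - <<'E'
from h import *
c=read_camera("scene"); cv2.imwrite("pics/s2.png",cv2.resize(c["img"][130:250,140:320,::-1],None,fx=4,fy=4))
c=read_camera("top");P=pts(c);Q=pts(c,.035); a=np.deg2rad(-4.25); M=np.array([[np.cos(a),-np.sin(a)],[np.sin(a),np.cos(a)]])
q=(Q[...,:2]*1000-[479.5,15.1])@M
m=(mask(c)>0)&(P[...,2]>.027)&(P[...,2]<.043)&(abs(q[...,0])<60)&(q[...,1]<215)
for n,lo,hi in(("long",-82,79),("blue",82,200)):
    k=m&(q[...,1]>lo)&(q[...,1]<hi); print(n,sides(Q[k],rect(Q[k])),rect(Q[k]))
E
```

```text
long [479.5  14.8  87.8 156.1  -4.2  -3.9  -4.8  -4.2] [479.6  14.6  90.5 158.9  -4.2]
blue [489.3 150.5  88.1 105.6  -3.9  -4.6  -4.1  -4.2] [489.1 150.7  90.9 107.7  -4.2]
```

View pics/s2.png

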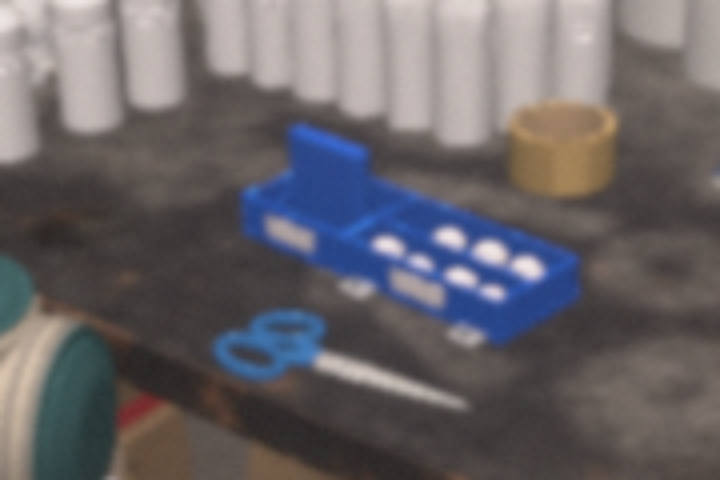

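The two trays form one straight row. The seam is closed at column 297 of the top crop, both yaws are −4.2°, and the front sides agree to about 0.3 mm. The orange tray has not moved.

```bash
python3 -c "
from plant import workorder
print(workorder.job_done())"
```

```text
the job is handed in; nothing more can be done
None
```

The short blue tray now stands butted against the long tray's left (+y) end, seam closed and front sides in line to about 0.3 mm as measured from the camera; the orange tray has not moved, and the job was handed in at about 10 s on the robot's clock.

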